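Find the loose bolt and hold its cover open

TASK

One of the three bolts in the fixture is loose. Tap all three down firmly on their heads with the fingers, one after the other from the robot's left to its right, and watch which one sinks and stays down; then lift the yellow cover over that bolt by its black bar to about 60 degrees (at least past 45) and finish while still holding it open there with the fingers, because it swings shut when let go. Keep the other two covers shut and leave everything else on the bench alone.

Things in the scene. Friction and masses are not known exactly. Their poses are not given: they have to be found in the camera images.
- fixture: Inspection fixture fixed on the bench: steel base plate 12 mm thick (x -60 to +120 mm, y +-160 mm from the origin), aluminium block on it 90 x 270 mm, top at 70 mm. Origin on the bench under the middle bolt; x points away from the robot side, towards the hinges, y along the bolt row to the robot's left, z up. Place and yaw (up to 0.35 rad either way) vary.
- top_left (a point): Centre of the top face of the left bolt's hexagonal steel head (20 mm across, 97 mm above the bench, 18 mm above its cover when not sunk), 90 mm to +y of the middle one along the fixture's y. 'left' is the robot's left. The point moves down with the bolt.
- top_middle (a point): Centre of the top face of the middle bolt's hexagonal steel head (20 mm across, 97 mm above the bench, 18 mm above its cover when not sunk), at the fixture's origin along the fixture's y. 'left' is the robot's left. The point moves down with the bolt.
- top_right (a point): Centre of the top face of the right bolt's hexagonal steel head (20 mm across, 97 mm above the bench, 18 mm above its cover when not sunk), 90 mm to -y of the middle one along the fixture's y. 'left' is the robot's left. The point moves down with the bolt.
- bolt_left (a joint): How far the left bolt has sunk, m; 0 at the start for all three, which look alike. Exactly one of the three is loose, a different one each time: pushed down, it gives way under about 2 N, sinks 8 mm to its stop and stays down. A tight bolt gives less than 2 mm even under 25 N. A push of about 5 N on top of the head is enough to tell.
- bolt_middle (a joint): How far the middle bolt has sunk, m; 0 at the start for all three, which look alike. Exactly one of the three is loose, a different one each time: pushed down, it gives way under about 2 N, sinks 8 mm to its stop and stays down. A tight bolt gives less than 2 mm even under 25 N. A push of about 5 N on top of the head is enough to tell.
- bolt_right (a joint): How far the right bolt has sunk, m; 0 at the start for all three, which look alike. Exactly one of the three is loose, a different one each time: pushed down, it gives way under about 2 N, sinks 8 mm to its stop and stays down. A tight bolt gives less than 2 mm even under 25 N. A push of about 5 N on top of the head is enough to tell.
- bar_left (a point): Centre of the black grip bar of the left bolt's cover: a cylinder 14 mm in diameter and 26 mm long, lying along the fixture's y, on a tongue 12 mm wide and 6 mm thick that joins the middle of its far (+x) side. Shut, it is 76.5 mm above the bench, 78 mm in front (-x) of the bolt, 26 mm clear of the block's front face, with open air all round. The point moves with the cover.
- bar_middle (a point): Centre of the black grip bar of the middle bolt's cover: a cylinder 14 mm in diameter and 26 mm long, lying along the fixture's y, on a tongue 12 mm wide and 6 mm thick that joins the middle of its far (+x) side. Shut, it is 76.5 mm above the bench, 78 mm in front (-x) of the bolt, 26 mm clear of the block's front face, with open air all round. The point moves with the cover.
- bar_right (a point): Centre of the black grip bar of the right bolt's cover: a cylinder 14 mm in diameter and 26 mm long, lying along the fixture's y, on a tongue 12 mm wide and 6 mm thick that joins the middle of its far (+x) side. Shut, it is 76.5 mm above the bench, 78 mm in front (-x) of the bolt, 26 mm clear of the block's front face, with open air all round. The point moves with the cover.
- hinge_left (a point): Centre of the hinge axis of the left bolt's cover, 36 mm behind (+x) the bolt, 76.5 mm above the bench; the axis runs along the fixture's y. The grip bar's axis is 114 mm from it.
- hinge_middle (a point): Centre of the hinge axis of the middle bolt's cover, 36 mm behind (+x) the bolt, 76.5 mm above the bench; the axis runs along the fixture's y. The grip bar's axis is 114 mm from it.
- hinge_right (a point): Centre of the hinge axis of the right bolt's cover, 36 mm behind (+x) the bolt, 76.5 mm above the bench; the axis runs along the fixture's y. The grip bar's axis is 114 mm from it.
- cover_left (a joint): Opening angle of the left bolt's cover, rad: a yellow frame 60 mm wide and 5 mm thick lying level around the bolt head, with the bolt standing up through its window. 0 is shut; it grows as the grip bar is swung up and over towards +x; stop at 1.3. 100 g, with a light closing spring (in all 1 to 2 N at the bar): it swings shut as soon as it is not held.
- cover_middle (a joint): Opening angle of the middle bolt's cover, rad: a yellow frame 60 mm wide and 5 mm thick lying level around the bolt head, with the bolt standing up through its window. 0 is shut; it grows as the grip bar is swung up and over towards +x; stop at 1.3. 100 g, with a light closing spring (in all 1 to 2 N at the bar): it swings shut as soon as it is not held.
- cover_right (a joint): Opening angle of the right bolt's cover, rad: a yellow frame 60 mm wide and 5 mm thick lying level around the bolt head, with the bolt standing up through its window. 0 is shut; it grows as the grip bar is swung up and over towards +x; stop at 1.3. 100 g, with a light closing spring (in all 1 to 2 N at the bar): it swings shut as soon as it is not held.
- bracket_a: Loose aluminium sheet bracket on four steel feet, 80 x 70 x 59 mm, on the left of the bench. Origin at its underside. To be left alone.
- bracket_b: Second loose aluminium bracket like bracket_a, farther back on the left. To be left alone.
- wrench: Steel wrench about 170 mm long lying on the right of the bench. Origin at its underside. To be left alone.
- phone: Black telephone, 145 x 72 x 9 mm, lying on the right near the robot. To be left alone.
- marker: White marker with a blue cap, about 115 mm long, 12 mm thick, lying on the left near the robot. To be left alone.
- collar: Brass collar 28 mm across, 12 mm high, standing on the base plate behind the block, on its right half. To be left alone.
- spare_bolt: Spare bolt standing on its head, 22 mm across, 35 mm high, on the base plate behind the block, on its left half. To be left alone.

How it is judged:
By the outcome, as a careful person would: the job done as asked, in the order asked, and still so for the second after the job is handed in, while the arm keeps its last pose, push and grip.
It also fails if it takes over 51 s, if anything falls off the work surface, if the arm or the gripper's body presses on something with over 40 N, if the wrist force passes 120 N, or if a joint passes its speed limit or range.

ROBOT

A 6-joint arm with a two-finger parallel gripper is mounted at the origin on the work surface. World frame = base frame: x ahead of the robot, y to its left, z up, the work surface at z = 0. Lengths are in m, angles in degrees, forces in N, time in s.
With the tool pointing down it reaches from about 0.35 to 0.875 m from the base axis. Payload 4.2 kg.
Tool frame: the origin (TCP) lies on the centre line of the jaws, within the pads' length; the fingertips stand 19 mm ahead of it and the grasp point (between the pads) is the TCP; x points along the fingers, y is the direction in which the jaws open and shut, and the axes are right-handed (so a half turn about x gives the same grasp; the last joint's range is limited). The gripper opens to 87 mm and grips with 3 to 60 N. Pads are 19 mm wide; open, the fingers measure 117 mm over their backs; the gripper's body (75 mm by 190 mm) begins 51 mm behind the grasp point.
Start: joints at [90.218, 22.042, 0.453, 0, -68.411, -14.817], TCP at [0.158, 0.605, 0.242] pointing down, gripper open.
Joint ranges: [-179.83, 179.83], [-69.29, 118.12], [-61.27, 80.66], [-181.25, 117.63], [-171.15, -9.14], [-177.46, 177.46]. Speed limits (degrees/s): [159.86, 159.86, 180, 180, 180, 180].

INTERFACE

Orientations are given as a 3x3 rotation matrix whose columns are the frame's x, y, z axes.
In Python, from station import r, viewer, job, spotter gives the robot as it stands.
- The arm moves only by the tool play_rows, never from a script. Its argument "commands" is a list of rows, each an object of numbers: "fingers": the gripper command: -1 is fully open, 1 is shut, values between are in proportion; "tx", "ty", "tz": the shift along the tool's x, y, z normalised to -1 to 1, where 1 is 750 mm; "ax", "ay", "az": the turn, a rotation vector about the tool's x, y, z normalised to -1 to 1, where 1 is pi rad. In form: [{"fingers": .., "tx": .., "ty": .., "tz": .., "ax": .., "ay": .., "az": ..}, ...]. A call has 1 to 5 rows; each row is the pose to reach, as a shift and turn from the pose commanded when the call began, along the tool's axes at that moment, turning the shorter way round; what a row does not reach only later rows make up. A row lasts 1/12 s, in which the tool goes at most 41.7 mm and 7.16 degrees, less where a joint would pass 70% of its speed; a pose out of reach is approached as far as the arm can. A call with a number of a shift or a turn outside -1 to 1 is refused whole. A call with a gripper value outside its range is refused whole. The fingers move at their own pace and stop on an object; the grip force is fixed at half the most. Time passes only in rows, so rows that repeat a pose let the fingers close. It gives the time, the measured TCP pose, the force and the opening at its end, in the units of the state.
- r.sense(): the state, without advancing time (a new reading comes with each control period).
- viewer.capture(name): name is "side" or "top"; returns a dict with "image" (480x640x3 uint8, red, green, blue), "fx", "fy", "cx", "cy" (pixels), "R" (3x3) and "t" (3): a world point X has camera coordinates R X + t. Camera axes: x right, y down, z forward; pixel columns grow to the right and rows downward; lengths in m; the calibration is good to about 2 mm. A picture is of the moment at which its call begins. There is no depth.
- job.finish_job(): hands the job in, once; it reports no verdict.
Trained networks look in a picture, given as the dict that the camera call returned (one of the last four; its "shot" number tells which), for a name from the list of things; names that differ only in an ending like _2 or _b are one class to them, and where a whole thing is asked for, a point or a joint stands for the part that bears it (a point fixed in the world has none). Each returns a list of dicts, best first, with "score" (0 to 1); they miss things now and then, are a little off and sometimes report something else, mostly with a low value. They report only what shows in the picture. A call takes as long as a camera call.
- spotter.find_in(name, picture): "uv" ([column, row] in pixels, amid what is visible of it).
- spotter.silhouettes(name, picture): "region" (480x640 bool, what is visible of it) and "uv" ([column, row] in pixels, amid what is visible of it).
The state is a dict: "time_s": time; "joints": joint angles; "joint_velocities": joint speeds; "effort": joint torques, N m; "tcp_pos": TCP position; "ee_rot": TCP orientation; "wrist_force": force on the tool from outside, world axes, zero at the start; "moment": the same for the moment, N m; "gripper_width": opening from 0.0 (shut) to 1.0 (fully open).
Only numpy, scipy, OpenCV 4.12 (cv2) and the standard library are available. Lean on these libraries where they do the work, as an engineer would, in place of code of your own. Each camera call takes 0.05 s, during which the arm holds its last target. There are 200 camera calls.

## Working session

There is one attempt and no reset: what is moved stays moved. The work goes in short steps, Python scripts to look and compute and a tool call to move; the robot and the scene stay as the last step left them, time stands still between calls to the robot, and variables do not carry over. Pictures are saved under pics/ and viewed, about 8 in all and at most 12, crops included, and the job is handed in when it is done.

Besides the shell and the picture viewer there is one more tool, called by a JSON object that holds its "fn" and its "kwargs", one argument or row to a line. play_rows: Moves the arm, as the interface text tells. Its arguments: {"type":"object","properties":{"commands":{"type":"array"}},"required":["commands"]}

```bash
ls; mkdir -p pics; python3 - <<'E'
from station import r, viewer, job, spotter
import cv2,numpy as np
s=r.sense();print({k:np.round(v,3).tolist() for k,v in s.items()})
for n in("side","top"):
    p=viewer.capture(n);cv2.imwrite(f"pics/{n}0.png",p["image"][:,:,::-1])
    print(n,p["fx"],p["cx"],p["cy"],np.round(p["R"],3).tolist(),np.round(p["t"],3).tolist())
    for k in["top_left","top_middle","top_right","bar_left","bar_middle","bar_right","cover_left","fixture"]:
        print(k,[(np.round(d["uv"],1).tolist(),round(d["score"],2)) for d in spotter.find_in(k,p)][:4])
E
```

```text
pics
{'time_s': 0.0, 'joints': [90.217, 22.091, 0.378, -0.03, -68.413, -14.816], 'joint_velocities': [0.033, -0.022, 0.012, -0.051, -0.009, 0.022], 'effort': [0.001, -39.067, 18.741, 4.22, 0.011, -0.0], 'tcp_pos': [0.157, 0.604, 0.24], 'ee_rot': [[-0.0, -0.252, -0.968], [-0.002, -0.968, 0.252], [-1.0, 0.002, -0.0]], 'wrist_force': [1.132, 0.075, -0.653], 'moment': [-0.024, 0.044, 0.016], 'gripper_width': 0.995}
side 445.11339951206025 315.70919559713326 232.68259135539427 [[-0.973, -0.23, -0.017], [-0.136, 0.631, -0.764], [0.186, -0.741, -0.645]] [0.496, 0.132, 0.996]
top_left [([246.8, 262.1], 0.38)]
top_middle [([265.6, 236.8], 0.49), ([286.9, 217.5], 0.17)]
top_right []
bar_left [([251.4, 273.6], 0.81)]
bar_middle [([297.4, 220.6], 0.72), ([277.2, 245.7], 0.57)]
bar_right [([294.2, 221.3], 0.83), ([275.8, 243.7], 0.63)]
cover_left [([256.1, 275.3], 0.69)]
fixture [([260.5, 265.4], 0.57)]
top 484.05107837693595 312.17230959549306 237.45838629236962 [[0.006, -1.0, 0.027], [-0.981, -0.011, -0.195], [0.195, -0.026, -0.98]] [-0.033, 0.523, 1.324]
top_left [([255.2, 196.9], 0.56)]
top_middle [([281.6, 205.7], 0.49)]
top_right [([285.1, 206.4], 0.69), ([315.2, 190.0], 0.57), ([315.9, 211.2], 0.49)]
bar_left [([249.4, 205.1], 0.81)]
bar_middle [([284.7, 211.1], 0.81)]
bar_right [([313.1, 220.8], 0.8), ([445.5, 233.2], 0.67)]
cover_left [([249.4, 200.6], 0.83), ([149.0, 237.9], 0.55)]
fixture [([287.0, 203.6], 0.98)]
```

```bash
python3 - <<'E'
import cv2
a=cv2.imread("pics/top0.png")[130:280,190:390];cv2.imwrite("pics/t0c.png",cv2.resize(a,None,fx=4,fy=4,interpolation=2))
cv2.imwrite("pics/s0c.png",cv2.resize(cv2.imread("pics/side0.png")[150:350,160:420],None,fx=3,fy=3,interpolation=2))
E
```

```text
(no output)
```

View pics/t0c.png

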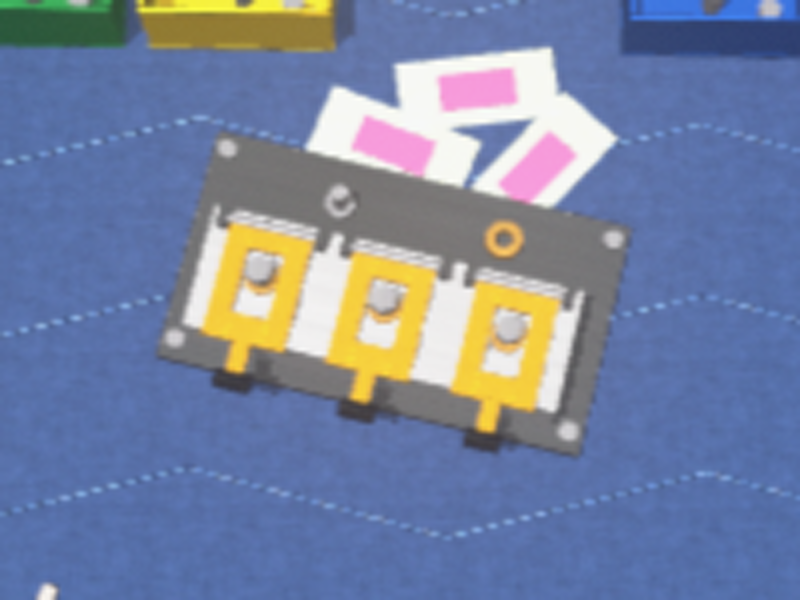

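View pics/side0.png

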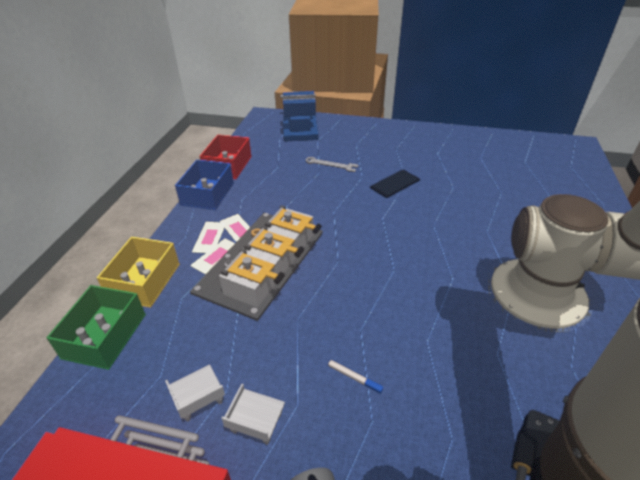

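The top view shows all three bolts, about 0.24 rad of yaw, and clear space around the bars. Now I'll fit the fixture pose.

```bash
cat > h.py <<'E'
import numpy as np
from scipy.optimize import least_squares
def proj(p,X):
    c=X@np.array(p["R"]).T+p["t"]; return np.c_[p["fx"]*c[:,0]/c[:,2]+p["cx"],p["fy"]*c[:,1]/c[:,2]+p["cy"]]
def fw(q,X):
    c,s=np.cos(q[2]),np.sin(q[2]); return np.atleast_2d(X)@np.array([[c,-s,0],[s,c,0],[0,0,1]]).T+[q[0],q[1],0]
PTS=dict(tl=[0,.09,.097],tm=[0,0,.097],tr=[0,-.09,.097],bl=[-.078,.09,.0765],bm=[-.078,0,.0765],br=[-.078,-.09,.0765],
 fl=[.12,.16,.012],fr=[.12,-.16,.012],nl=[-.06,.16,.012],nr=[-.06,-.16,.012])
def fit(obs,q0=(.65,.05,-.24)):  # obs: list of (pic,{name:uv})
    f=lambda q:np.concatenate([(proj(p,fw(q,np.array([PTS[k] for k in d])))-np.array(list(d.values()))) .ravel() for p,d in obs])
    s=least_squares(f,q0,loss="soft_l1"); return s.x,f(s.x).reshape(-1,2)
R0=np.array([[0,-.252,-.968],[0,-.968,.252],[-1,0,0.]])
E
python3 - <<'E'
from station import viewer,r
from h import *
t=viewer.capture("top"); s=viewer.capture("side")
cr=dict(tl=(261,268),tm=(385,296),tr=(511,327),bl=(234,381),bm=(357,411),br=(483,441),fl=(218,133),fr=(630,230),nl=(158,355),nr=(580,455))
top={k:(190+(u+.5)/4-.5,130+(v+.5)/4-.5) for k,(u,v) in cr.items()}
side=dict(tl=(239.5,261),tm=(262.5,237),tr=(287,215.5))
for o in([(t,top)],[(t,top),(s,side)]):
    q,e=fit(o);print(np.round(q,4),np.round(e,1).tolist())
for k in PTS: print(k,np.round(fw(q,PTS[k])[0],4))
print("axis tool y vs -fix y deg",np.degrees(q[2])+np.degrees(np.arctan2(.252,.968)))
E
```

```text
[ 0.6081  0.0468 -0.2253] [[-0.6, 0.2], [-0.2, 0.6], [-0.2, 0.2], [-0.2, 0.1], [0.3, -0.0], [0.2, -0.1], [0.2, -0.9], [0.8, -0.9], [-0.5, 0.1], [0.1, 0.2]]
[ 0.6088  0.0478 -0.226 ] [[-0.9, -0.1], [-0.5, 0.3], [-0.5, -0.0], [-0.6, -0.2], [-0.0, -0.3], [-0.2, -0.3], [-0.1, -1.2], [0.5, -1.1], [-0.8, -0.1], [-0.2, 0.0], [6.5, -1.0], [5.2, -1.8], [-0.0, -2.3]]
tl [0.629  0.1355 0.097 ]
tm [0.6088 0.0478 0.097 ]
tr [ 0.5886 -0.0399  0.097 ]
bl [0.553  0.153  0.0765]
bm [0.5328 0.0653 0.0765]
br [ 0.5126 -0.0224  0.0765]
fl [0.7616 0.1769 0.012 ]
fr [ 0.6899 -0.135   0.012 ]
nl [0.5862 0.2172 0.012 ]
nr [ 0.5145 -0.0946  0.012 ]
axis tool y vs -fix y deg 1.6426565153755472
```

{"fn": "play_rows", "kwargs": {
  "commands": [
    {"fingers":1,"tx":0,"ty":0.112,"tz":-0.191,"ax":0,"ay":0,"az":0},
    {"fingers":1,"tx":0,"ty":0.112,"tz":-0.191,"ax":0,"ay":0,"az":0},
    {"fingers":1,"tx":0,"ty":0.112,"tz":-0.191,"ax":0,"ay":0,"az":0},
    {"fingers":1,"tx":0,"ty":0.112,"tz":-0.191,"ax":0,"ay":0,"az":0},
    {"fingers":1,"tx":0,"ty":0.112,"tz":-0.191,"ax":0,"ay":0,"az":0}
  ]
}}

```text
time_s: 1.42
tcp_pos: [0.2782, 0.4828, 0.242]
ee_rot: [[-0.0, -0.257, -0.966], [-0.002, -0.966, 0.257], [-1.0, 0.002, -0.0]]
wrist_force: [-0.1, 0.7, 0.7]
gripper_width: 0.709
```

{"fn": "play_rows", "kwargs": {
  "commands": [
    {"fingers":1,"tx":0,"ty":0.112,"tz":-0.191,"ax":0,"ay":0,"az":0},
    {"fingers":1,"tx":0,"ty":0.112,"tz":-0.191,"ax":0,"ay":0,"az":0},
    {"fingers":1,"tx":0,"ty":0.112,"tz":-0.191,"ax":0,"ay":0,"az":0},
    {"fingers":1,"tx":0,"ty":0.112,"tz":-0.191,"ax":0,"ay":0,"az":0},
    {"fingers":1,"tx":0,"ty":0.112,"tz":-0.191,"ax":0,"ay":0,"az":0}
  ]
}}

```text
time_s: 1.83
tcp_pos: [0.3957, 0.3656, 0.2418]
ee_rot: [[0.0, -0.258, -0.966], [-0.001, -0.966, 0.258], [-1.0, 0.001, -0.001]]
wrist_force: [-0.2, 0.4, 0.2]
gripper_width: 0.324
```

{"fn": "play_rows", "kwargs": {
  "commands": [
    {"fingers":1,"tx":0,"ty":0.112,"tz":-0.191,"ax":0,"ay":0,"az":0},
    {"fingers":1,"tx":0,"ty":0.112,"tz":-0.191,"ax":0,"ay":0,"az":0},
    {"fingers":1,"tx":0,"ty":0.112,"tz":-0.191,"ax":0,"ay":0,"az":0},
    {"fingers":1,"tx":0,"ty":0.112,"tz":-0.191,"ax":0,"ay":0,"az":0},
    {"fingers":1,"tx":0,"ty":0.112,"tz":-0.191,"ax":0,"ay":0,"az":0}
  ]
}}

```text
time_s: 2.25
tcp_pos: [0.5134, 0.2485, 0.2414]
ee_rot: [[0.001, -0.258, -0.966], [-0.001, -0.966, 0.258], [-1.0, 0.001, -0.001]]
wrist_force: [-0.5, 0.4, -0.2]
gripper_width: 0.021
```

{"fn": "play_rows", "kwargs": {
  "commands": [
    {"fingers":1,"tx":0.08,"ty":0.112,"tz":-0.191,"ax":-0.0094,"ay":0,"az":0},
    {"fingers":1,"tx":0.08,"ty":0.112,"tz":-0.191,"ax":-0.0094,"ay":0,"az":0},
    {"fingers":1,"tx":0.08,"ty":0.112,"tz":-0.191,"ax":-0.0094,"ay":0,"az":0},
    {"fingers":1,"tx":0.08,"ty":0.112,"tz":-0.191,"ax":-0.0094,"ay":0,"az":0},
    {"fingers":1,"tx":0.08,"ty":0.112,"tz":-0.191,"ax":-0.0094,"ay":0,"az":0}
  ]
}}

```text
time_s: 2.67
tcp_pos: [0.6289, 0.1316, 0.1782]
ee_rot: [[-0.004, -0.228, -0.974], [-0.002, -0.974, 0.228], [-1.0, 0.003, 0.003]]
wrist_force: [-0.1, 0.6, -2.2]
gripper_width: 0.004
```

{"fn": "play_rows", "kwargs": {
  "commands": [
    {"fingers":1,"tx":0.035,"ty":-0.004,"tz":0,"ax":0,"ay":0,"az":0},
    {"fingers":1,"tx":0.067,"ty":-0.004,"tz":0,"ax":0,"ay":0,"az":0},
    {"fingers":1,"tx":0.067,"ty":-0.004,"tz":0,"ax":0,"ay":0,"az":0},
    {"fingers":1,"tx":0.067,"ty":-0.004,"tz":0,"ax":0,"ay":0,"az":0}
  ]
}}

```text
time_s: 3.0
tcp_pos: [0.6272, 0.1383, 0.1304]
ee_rot: [[-0.003, -0.223, -0.975], [-0.002, -0.975, 0.223], [-1.0, 0.002, 0.002]]
wrist_force: [0.5, 0.4, 1.8]
gripper_width: 0.009
```

```bash
python3 - <<'E'
from station import r, viewer
import cv2,numpy as np
from h import *
print(np.round(r.sense()["tcp_pos"],4),np.round(r.sense()["wrist_force"],2))
ims=[]
for n,(a,b) in(("side",(190,200)),("top",(140,220))):
    p=viewer.capture(n);c=p["image"][a:a+120,b:b+130,::-1];ims.append(cv2.resize(c,None,fx=3,fy=3,interpolation=2))
    print(n,np.round(proj(p,fw([.608,.0468,-.2253],np.array([PTS[k] for k in("tl","tm","tr")]))),1).tolist())
cv2.imwrite("pics/a1.png",np.hstack(ims))
E
```

```text
[0.6272 0.1383 0.1304] [0.48 0.39 1.84]
side [[246.5, 259.7], [268.2, 234.9], [287.4, 213.0]]
top [[254.3, 196.8], [285.7, 204.2], [317.2, 211.6]]
```

View pics/a1.png

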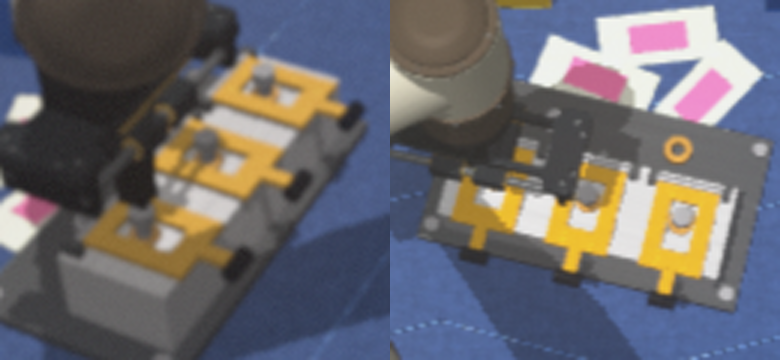

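The side view matches the fit: head seen at (247,262), predicted (246.5,260), with the tip right above it. Tapping left now.

{"fn": "play_rows", "kwargs": {
  "commands": [
    {"fingers":1,"tx":0.01,"ty":0.005,"tz":0,"ax":0,"ay":0,"az":0},
    {"fingers":1,"tx":0.015,"ty":0.005,"tz":0,"ax":0,"ay":0,"az":0},
    {"fingers":1,"tx":0.02,"ty":0.005,"tz":0,"ax":0,"ay":0,"az":0},
    {"fingers":1,"tx":0.024,"ty":0.005,"tz":0,"ax":0,"ay":0,"az":0},
    {"fingers":1,"tx":0.024,"ty":0.005,"tz":0,"ax":0,"ay":0,"az":0}
  ]
}}

```text
time_s: 3.52
tcp_pos: [0.6271, 0.1346, 0.1131]
ee_rot: [[0.0, -0.223, -0.975], [-0.0, -0.975, 0.223], [-1.0, -0.0, -0.0]]
wrist_force: [-0.0, -0.1, 0.3]
gripper_width: 0.005
```

{"fn": "play_rows", "kwargs": {
  "commands": [
    {"fingers":1,"tx":0.002,"ty":0,"tz":0,"ax":0,"ay":0,"az":0},
    {"fingers":1,"tx":0.004,"ty":0,"tz":0,"ax":0,"ay":0,"az":0},
    {"fingers":1,"tx":0.004,"ty":0,"tz":0,"ax":0,"ay":0,"az":0}
  ]
}}

```text
time_s: 3.77
tcp_pos: [0.6272, 0.1346, 0.1103]
ee_rot: [[0.0, -0.223, -0.975], [0.0, -0.975, 0.223], [-1.0, -0.0, -0.0]]
wrist_force: [-0.1, 0.3, 0.7]
gripper_width: 0.003
```

{"fn": "play_rows", "kwargs": {
  "commands": [
    {"fingers":1,"tx":0.002,"ty":0,"tz":0,"ax":0,"ay":0,"az":0},
    {"fingers":1,"tx":0.004,"ty":0,"tz":0,"ax":0,"ay":0,"az":0},
    {"fingers":1,"tx":0.004,"ty":0,"tz":0,"ax":0,"ay":0,"az":0}
  ]
}}

```text
time_s: 4.02
tcp_pos: [0.6273, 0.1345, 0.108]
ee_rot: [[0.0, -0.223, -0.975], [-0.0, -0.975, 0.223], [-1.0, 0.0, -0.001]]
wrist_force: [-2.2, -0.1, 4.6]
gripper_width: 0.002
```

{"fn": "play_rows", "kwargs": {
  "commands": [
    {"fingers":1,"tx":0.003,"ty":0,"tz":0,"ax":0,"ay":0,"az":0},
    {"fingers":1,"tx":0.003,"ty":0,"tz":0,"ax":0,"ay":0,"az":0}
  ]
}}

```text
time_s: 4.18
tcp_pos: [0.6274, 0.1346, 0.1075]
ee_rot: [[0.001, -0.222, -0.975], [-0.0, -0.975, 0.222], [-1.0, 0.0, -0.001]]
wrist_force: [-5.4, -0.3, 11.6]
gripper_width: 0.009
```

{"fn": "play_rows", "kwargs": {
  "commands": [
    {"fingers":1,"tx":-0.02,"ty":0,"tz":0,"ax":0,"ay":0,"az":0},
    {"fingers":1,"tx":-0.04,"ty":0,"tz":0,"ax":0,"ay":0,"az":0},
    {"fingers":1,"tx":-0.04,"ty":0.06,"tz":0,"ax":0,"ay":0,"az":0},
    {"fingers":1,"tx":-0.04,"ty":0.12,"tz":0,"ax":0,"ay":0,"az":0},
    {"fingers":1,"tx":-0.04,"ty":0.12,"tz":0,"ax":0,"ay":0,"az":0}
  ]
}}

```text
time_s: 4.6
tcp_pos: [0.6048, 0.0426, 0.1347]
ee_rot: [[-0.003, -0.227, -0.974], [-0.001, -0.974, 0.227], [-1.0, 0.001, 0.003]]
wrist_force: [-0.5, -0.5, -0.7]
gripper_width: 0.008
```

{"fn": "play_rows", "kwargs": {
  "commands": [
    {"fingers":1,"tx":0.01,"ty":0,"tz":0,"ax":0,"ay":0,"az":0},
    {"fingers":1,"tx":0.02,"ty":0,"tz":0,"ax":0,"ay":0,"az":0},
    {"fingers":1,"tx":0.026,"ty":0,"tz":0,"ax":0,"ay":0,"az":0},
    {"fingers":1,"tx":0.026,"ty":0,"tz":0,"ax":0,"ay":0,"az":0},
    {"fingers":1,"tx":0.028,"ty":0,"tz":0,"ax":0,"ay":0,"az":0}
  ]
}}

```text
time_s: 5.02
tcp_pos: [0.6073, 0.0472, 0.1157]
ee_rot: [[-0.001, -0.221, -0.975], [-0.003, -0.975, 0.221], [-1.0, 0.003, 0.0]]
wrist_force: [-7.8, -2.4, 19.5]
gripper_width: 0.006
```

{"fn": "play_rows", "kwargs": {
  "commands": [
    {"fingers":1,"tx":-0.015,"ty":0,"tz":0,"ax":0,"ay":0,"az":0},
    {"fingers":1,"tx":-0.03,"ty":0,"tz":0,"ax":0,"ay":0,"az":0},
    {"fingers":1,"tx":-0.03,"ty":0.06,"tz":0,"ax":0,"ay":0,"az":0},
    {"fingers":1,"tx":-0.03,"ty":0.12,"tz":0,"ax":0,"ay":0,"az":0},
    {"fingers":1,"tx":-0.03,"ty":0.12,"tz":0,"ax":0,"ay":0,"az":0}
  ]
}}

```text
time_s: 5.43
tcp_pos: [0.5856, -0.0438, 0.1366]
ee_rot: [[-0.001, -0.226, -0.974], [-0.0, -0.974, 0.226], [-1.0, 0.001, 0.001]]
wrist_force: [0.3, 0.5, -0.2]
gripper_width: 0.005
```

{"fn": "play_rows", "kwargs": {
  "commands": [
    {"fingers":1,"tx":0.01,"ty":0,"tz":0,"ax":0,"ay":0,"az":0},
    {"fingers":1,"tx":0.02,"ty":0,"tz":0,"ax":0,"ay":0,"az":0},
    {"fingers":1,"tx":0.027,"ty":0,"tz":0,"ax":0,"ay":0,"az":0},
    {"fingers":1,"tx":0.028,"ty":0,"tz":0,"ax":0,"ay":0,"az":0},
    {"fingers":1,"tx":0.03,"ty":0,"tz":0,"ax":0,"ay":0,"az":0}
  ]
}}

```text
time_s: 5.85
tcp_pos: [0.5874, -0.0399, 0.1157]
ee_rot: [[-0.001, -0.22, -0.975], [-0.002, -0.975, 0.22], [-1.0, 0.002, 0.0]]
wrist_force: [-7.3, 1.0, 19.1]
gripper_width: 0.006
```

Left is loose: it sank with the tip reaching 89 mm. Middle and right held about 19 N with the tip at 97 mm. Moving to the left cover's bar.

{"fn": "play_rows", "kwargs": {
  "commands": [
    {"fingers":1,"tx":-0.04,"ty":0,"tz":0,"ax":0,"ay":0,"az":0},
    {"fingers":0,"tx":-0.08,"ty":0,"tz":0.02,"ax":0,"ay":0,"az":0},
    {"fingers":-0.15,"tx":-0.08,"ty":-0.05,"tz":0.04,"ax":0,"ay":0,"az":0},
    {"fingers":-0.15,"tx":-0.08,"ty":-0.1,"tz":0.06,"ax":0,"ay":0,"az":0},
    {"fingers":-0.15,"tx":-0.08,"ty":-0.14,"tz":0.08,"ax":0,"ay":0,"az":0}
  ]
}}

```text
time_s: 6.27
tcp_pos: [0.552, 0.0779, 0.1741]
ee_rot: [[0.001, -0.222, -0.975], [0.001, -0.975, 0.222], [-1.0, -0.001, -0.001]]
wrist_force: [-0.0, 0.4, 0.3]
gripper_width: 0.222
```

{"fn": "play_rows", "kwargs": {
  "commands": [
    {"fingers":-0.15,"tx":0,"ty":-0.05,"tz":0.02,"ax":0,"ay":0,"az":0},
    {"fingers":-0.15,"tx":0,"ty":-0.1,"tz":0.024,"ax":0,"ay":0,"az":0},
    {"fingers":-0.15,"tx":0.02,"ty":-0.1,"tz":0.024,"ax":0,"ay":0,"az":0},
    {"fingers":-0.15,"tx":0.04,"ty":-0.1,"tz":0.024,"ax":0,"ay":0,"az":0},
    {"fingers":-0.15,"tx":0.04,"ty":-0.1,"tz":0.024,"ax":0,"ay":0,"az":0}
  ]
}}

```text
time_s: 6.68
tcp_pos: [0.5488, 0.1535, 0.1402]
ee_rot: [[-0.007, -0.221, -0.975], [-0.003, -0.975, 0.221], [-1.0, 0.004, 0.006]]
wrist_force: [-0.6, -0.7, -0.9]
gripper_width: 0.549
```

```bash
python3 - <<'E'
from station import r, viewer
import cv2,numpy as np
from h import *
ims=[]
for n,(a,b) in(("side",(190,200)),("top",(160,200))):
    p=viewer.capture(n);c=p["image"][a:a+120,b:b+130,::-1];ims.append(cv2.resize(c,None,fx=3,fy=3,interpolation=2))
    print(n,np.round(proj(p,fw([.608,.0468,-.2253],np.array([PTS[k] for k in("bl","bm","br","tl","tm")]))),1).tolist())
cv2.imwrite("pics/a2.png",np.hstack(ims)); s=r.sense()
print(np.round(s["tcp_pos"],4),s["gripper_width"],np.round(s["ee_rot"],3).tolist())
E
```

```text
side [[278.9, 277.7], [298.9, 251.5], [316.6, 228.3], [246.5, 259.7], [268.2, 234.9]]
top [[247.9, 225.0], [279.2, 232.4], [310.6, 239.8], [254.3, 196.8], [285.7, 204.2]]
[0.5507 0.1528 0.1431] 0.5636898930592914 [[-0.002, -0.222, -0.975], [-0.001, -0.975, 0.222], [-1.0, 0.002, 0.001]]
```

View pics/a2.png

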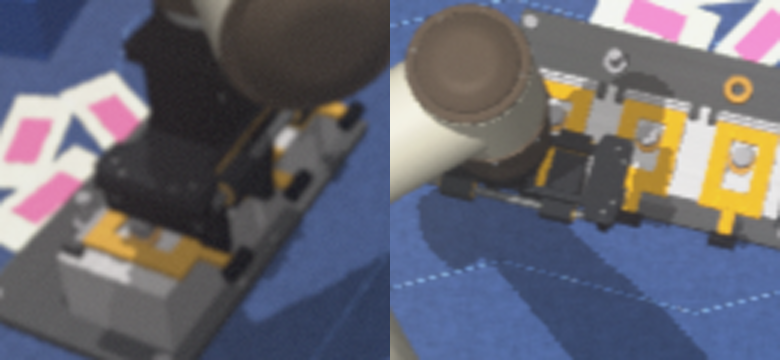

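Left bolt sits visibly lower in the side view, and its bar at (279,278) matches the prediction. Descending and closing on the bar's ends.

{"fn": "play_rows", "kwargs": {
  "commands": [
    {"fingers":-0.15,"tx":0.02,"ty":0.001,"tz":-0.002,"ax":0,"ay":0,"az":0},
    {"fingers":-0.15,"tx":0.045,"ty":0.001,"tz":-0.002,"ax":0,"ay":0,"az":0},
    {"fingers":-0.15,"tx":0.07,"ty":0.001,"tz":-0.002,"ax":0,"ay":0,"az":0},
    {"fingers":-0.15,"tx":0.08,"ty":0.001,"tz":-0.002,"ax":0,"ay":0,"az":0},
    {"fingers":0.2,"tx":0.08,"ty":0.001,"tz":-0.002,"ax":0,"ay":0,"az":0}
  ]
}}

```text
time_s: 7.2
tcp_pos: [0.5518, 0.1503, 0.0828]
ee_rot: [[-0.003, -0.224, -0.975], [-0.001, -0.975, 0.224], [-1.0, 0.002, 0.002]]
wrist_force: [0.3, -0.7, -0.1]
gripper_width: 0.546
```

{"fn": "play_rows", "kwargs": {
  "commands": [
    {"fingers":0.3,"tx":0,"ty":0,"tz":0,"ax":0,"ay":0,"az":0},
    {"fingers":1,"tx":0,"ty":0,"tz":0,"ax":0,"ay":0,"az":0},
    {"fingers":1,"tx":0,"ty":0,"tz":0,"ax":0,"ay":0,"az":0},
    {"fingers":1,"tx":0,"ty":0,"tz":0,"ax":0,"ay":0,"az":0},
    {"fingers":1,"tx":0,"ty":0,"tz":0,"ax":0,"ay":0,"az":0}
  ]
}}

```text
time_s: 7.62
tcp_pos: [0.5533, 0.1518, 0.0851]
ee_rot: [[0.003, -0.223, -0.975], [0.002, -0.975, 0.223], [-1.0, -0.003, -0.002]]
wrist_force: [-0.2, 3.1, 0.3]
gripper_width: 0.296
```

{"fn": "play_rows", "kwargs": {
  "commands": [
    {"fingers":1,"tx":-0.0106,"ty":0,"tz":-0.0004,"ax":0,"ay":0,"az":0},
    {"fingers":1,"tx":-0.0212,"ty":0,"tz":-0.0015,"ax":0,"ay":0,"az":0},
    {"fingers":1,"tx":-0.0316,"ty":0,"tz":-0.0033,"ax":0,"ay":0,"az":0},
    {"fingers":1,"tx":-0.0419,"ty":0,"tz":-0.0059,"ax":0,"ay":0,"az":0},
    {"fingers":1,"tx":-0.0419,"ty":0,"tz":-0.0059,"ax":0,"ay":0,"az":0}
  ]
}}

```text
time_s: 8.03
tcp_pos: [0.5577, 0.1507, 0.1176]
ee_rot: [[0.003, -0.223, -0.975], [0.002, -0.975, 0.223], [-1.0, -0.003, -0.002]]
wrist_force: [0.5, 4.9, -3.1]
gripper_width: 0.289
```

{"fn": "play_rows", "kwargs": {
  "commands": [
    {"fingers":1,"tx":-0.0101,"ty":0,"tz":-0.0033,"ax":0,"ay":0,"az":0},
    {"fingers":1,"tx":-0.0199,"ty":0,"tz":-0.0072,"ax":0,"ay":0,"az":0},
    {"fingers":1,"tx":-0.0295,"ty":0,"tz":-0.0119,"ax":0,"ay":0,"az":0},
    {"fingers":1,"tx":-0.0386,"ty":0,"tz":-0.0172,"ax":0,"ay":0,"az":0},
    {"fingers":1,"tx":-0.0474,"ty":0,"tz":-0.0231,"ax":0,"ay":0,"az":0}
  ]
}}

```text
time_s: 8.45
tcp_pos: [0.5734, 0.147, 0.1511]
ee_rot: [[-0.0, -0.224, -0.975], [0.002, -0.975, 0.224], [-1.0, -0.002, 0.001]]
wrist_force: [1.7, 6.7, -2.7]
gripper_width: 0.294
```

{"fn": "play_rows", "kwargs": {
  "commands": [
    {"fingers":1,"tx":-0.0084,"ty":0,"tz":-0.0066,"ax":0,"ay":0,"az":0},
    {"fingers":1,"tx":-0.0163,"ty":0,"tz":-0.0137,"ax":0,"ay":0,"az":0},
    {"fingers":1,"tx":-0.0237,"ty":0,"tz":-0.0213,"ax":0,"ay":0,"az":0},
    {"fingers":1,"tx":-0.0305,"ty":0,"tz":-0.0294,"ax":0,"ay":0,"az":0},
    {"fingers":1,"tx":-0.0367,"ty":0,"tz":-0.038,"ax":0,"ay":0,"az":0}
  ]
}}

```text
time_s: 8.87
tcp_pos: [0.6003, 0.1408, 0.1785]
ee_rot: [[-0.002, -0.223, -0.975], [0.002, -0.975, 0.223], [-1.0, -0.001, 0.003]]
wrist_force: [-1.8, 7.7, -0.3]
gripper_width: 0.294
```

{"fn": "play_rows", "kwargs": {
  "commands": [
    {"fingers":1,"tx":-0.0056,"ty":0,"tz":-0.009,"ax":0,"ay":0,"az":0},
    {"fingers":1,"tx":-0.0056,"ty":0,"tz":-0.009,"ax":0,"ay":0,"az":0},
    {"fingers":1,"tx":-0.0056,"ty":0,"tz":-0.009,"ax":0,"ay":0,"az":0}
  ]
}}

```text
time_s: 9.12
tcp_pos: [0.6072, 0.1392, 0.183]
ee_rot: [[-0.001, -0.224, -0.975], [0.002, -0.975, 0.224], [-1.0, -0.002, 0.002]]
wrist_force: [-2.5, 7.3, 1.1]
gripper_width: 0.29
```

```bash
python3 - <<'E'
from station import r, viewer
import cv2,numpy as np
ims=[]
for n,(a,b) in(("side",(170,200)),("top",(140,200))):
    p=viewer.capture(n);c=p["image"][a:a+140,b:b+130,::-1];ims.append(cv2.resize(c,None,fx=3,fy=3,interpolation=2))
cv2.imwrite("pics/a3.png",np.hstack(ims)); s=r.sense()
print(np.round(s["tcp_pos"],4),s["gripper_width"],np.round(s["wrist_force"],1))
E
```

```text
[0.6071 0.1392 0.183 ] 0.29654089215784124 [-0.5  6.7  0.3]
```

View pics/a3.png

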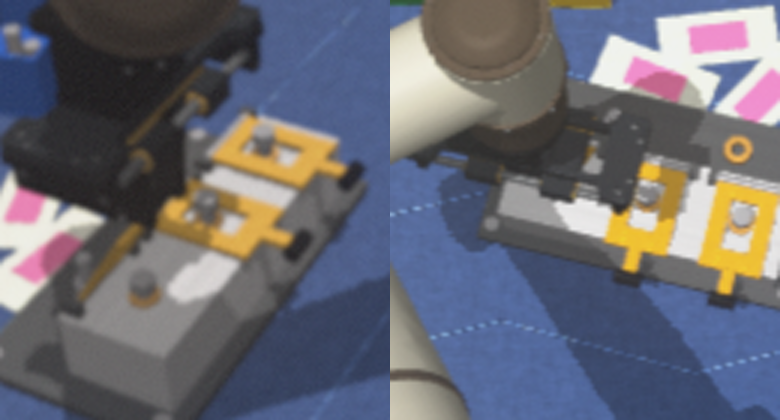

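The left cover stands open in the fingers, its bolt is exposed, and the middle and right covers are shut. TCP rise of about 98 mm gives roughly 60°.

```bash
python3 -c "
from station import job;print(job.finish_job())"
```

```text
the job is handed in; nothing more can be done
None
```

The loose bolt is the left one. I handed the job in with its cover held open at about 60° and the fingers still gripping the black bar.

- **Taps, left to right:** The left bolt gave way. The fingertips reached about 89 mm above the bench, the depth of its 8 mm stop, before pushing back with 11.6 N. The middle and right bolts held at about 97 mm under about 19 N each. The side picture afterwards showed the left head still lower.
- **Cover:** I gripped the bar by its ends, with the measured opening at about 25.8 mm against a 26 mm bar. I then swung it up along the hinge arc. The tool rose about 98 mm on the 114 mm arm, which gives about 59–60°.
- **Last pictures:** The left cover was up with its bolt exposed, and the middle and right covers were shut. Nothing in view had been disturbed, though I took no last look at the brackets, wrench, phone or marker.
- **Limits:** Wrist force stayed under about 25 N in the readings. The clock was about 9 s at hand-in.

No check failed. A steady sideways force of about 7 N on the gripped bar remained, probably a slight misalignment of the grip. My first side-camera points, judged by eye, were up to 6 pixels off, so I used the top-view fit, which later side views confirmed.

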